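# Stack the photographed mirror, show the next one to the camera

### The arm

A 7-joint arm with a two-finger parallel gripper is mounted at the origin on the work surface. World frame = base frame: x ahead of the robot, y to its left, z up, the work surface at z = 0. Lengths are in m, angles in rad, forces in N, time in s.
With the tool pointing down it reaches from about 0.35 to 0.9 m from the base axis. Payload 8.1 kg.
Tool frame: the origin (TCP) lies at the centre of the arm's flange, where the gripper is bolted on; the fingertips stand 178 mm ahead of it and the grasp point (between the pads) lies 159 mm ahead of it; x points along the fingers, z is the direction in which the jaws open and shut, and the axes are right-handed (so a half turn about x gives the same grasp; the last joint's range is limited). The gripper opens to 92 mm and grips with 3 to 60 N. Pads are 19 mm wide; open, the fingers measure 130 mm over their backs; the gripper's body (75 mm by 190 mm) begins 47 mm behind the grasp point.
Start: joints at [-1.329, 0.434, 0.025, 1.573, -0.012, 1.134, -0.075], TCP at [0.211, 0.588, 0.405] pointing down, gripper open.
Joint ranges: [-2.62, 2.62], [-0.44, 2.09], [-1.27, 1.32], [0.08, 2.57], [-1.32, 4.46], [0.12, 2], [-2.74, 2.74]. Speed limits (rad/s): [2.22, 2.22, 3.01, 3.01, 3.14, 3.14, 3.14].

### API

Orientations are given as a rotation vector (axis times angle).
In Python, from cell import arm, get_image, search_frame, pinpoint gives the robot as it stands.
- The arm moves only by the tool arm_command, never from a script. Its argument "motion" is a list of rows, each a list of 7 numbers: the finger opening in mm, from 0 to 91.8, then the shift along the tool's x, y, z in mm, then the turn, a rotation vector about the tool's x, y, z in degrees. In form: [[fingers, x, y, z, ax, ay, az], ...]. A call has 1 to 5 rows; each row shifts and turns the commanded pose from where the row before left it, along the tool's axes as they then stand; what a row does not reach is not made up. A row lasts 1/8 s, in which the tool goes at most 62.5 mm and 10.7 degrees, less where a joint would pass 70% of its speed; a pose out of reach is approached as far as the arm can. A call with a gripper value outside its range is refused whole. The fingers move at their own pace and stop on an object; "newtons" is the grip in N (left out, the last holds). Time passes only in rows, so rows that do not move let the fingers close. It gives the time, the measured TCP pose, the force and the opening at its end, in the units of the state.
- arm.observe(): the state, without advancing time (a new reading comes with each control period).
- get_image(name): name is "scene" or "side" or "wrist"; returns a dict with "frame" (384x512x3 uint8, red, green, blue), "range_z" (384x512 float32, m along the optical axis (not along the pixel's ray), 0 where there is no reading), "K" (3x3 intrinsics, pixels), "distortion" ([k1, k2, p1, p2, k3] as OpenCV has them; the pictures are not rectified), "origin" and "rotation" of the camera in the world; the wrist camera has in their place "tool_from_camera" (4x4, takes a point from camera to tool coordinates, whose origin is the TCP and whose axes are the tool frame's). Camera axes: x right, y down, z forward; pixel columns grow to the right and rows downward; lengths in m; the calibration is good to about 2 mm. A picture is of the moment at which its call begins: read the wrist's pose just before it.
- arm.sign_off(): hands the job in, once; it reports no verdict.
Trained networks look in the newest picture that a camera, given by its name, has taken for a name from the list of things; names that differ only in an ending like _2 or _b are one class to them, and where a whole thing is asked for, a point or a joint stands for the part that bears it (a point fixed in the world has none). Each returns a list of dicts, best first, with "p" (0 to 1); they miss things now and then, are a little off and sometimes report something else, mostly with a low value. They report only what shows in the picture. A call takes as long as a camera call. They do not tell look-alikes from the thing itself.
- search_frame(camera, target): "point" ([x, y, z] in m, in world coordinates, good to about 4 mm: the middle of the surface that is visible of it).
- pinpoint(camera, target): "point" ([x, y, z] in m, in world coordinates, good to about 4 mm: a listed point, or the origin of a listed thing).
The state is a dict: "clock": time; "joints": joint angles; "dq": joint speeds; "joint_efforts": joint torques, N m; "position": TCP position; "ee_rot": TCP orientation; "force": force on the tool from outside, world axes, zero at the start; "ft_torque": the same for the moment, N m; "width": opening from 0.0 (shut) to 1.0 (fully open).
Only numpy, scipy, OpenCV 4.12 (cv2) and the standard library are available. Lean on these libraries where they do the work, as an engineer would, in place of code of your own. Each camera call takes 0.05 s, during which the arm holds its last target. There are 200 camera calls.

### The job

We are photographing three alike pocket mirrors: lay the cork sheet squarely on the mirror in the tray, then set the mirror lying on the bench squarely on the sheet (set down, not dropped). Then take the mirror out of the upright rack and hold it in the air in front of the camera, 15 cm from the lens, centred on it and square to it, upright with the glass facing the lens and no finger ever on that glass. Finish while still holding it there, stack intact, and leave the camera and everything else where it is.

Things in the scene. Friction and masses are not known exactly. Their poses are not given: they have to be found in the camera images.
- mirror_tray: Pocket mirror in a hard dark-brown plastic case, 84 mm long (its x) x 60 mm wide (its y) x 12 mm thick, 110 g; the glass (70 x 48 mm, silvery) is on top. Origin: centre of the underside, z up. Lies in the tray, long side roughly along the tray's x.
- mirror_bench: Pocket mirror in a hard dark-brown plastic case, 84 mm long (its x) x 60 mm wide (its y) x 12 mm thick, 110 g; the glass (70 x 48 mm, silvery) is on top. Origin: centre of the underside, z up. The one lying alone, flat on the bench; it and the cork sheet may be in either order, near or far.
- sheet: Cork separator sheet (stiff), 90 mm long (its x) x 66 mm wide (its y) x 6 mm thick, 30 g, lying flat on the bench. Origin: centre of the underside, z up.
- mirror_rack: Pocket mirror standing on its short edge in one of the three slots of the rack: 84 mm tall (z), 60 mm wide (y), 12 mm thick (x), 110 g; the glass is on its +x face, which looks away from the robot, 6 mm clear of the side edges and 7 mm of the top and bottom. Origin: centre of the lower edge; z up.
- glass_mid (a point): Centre of the glass of the mirror in the rack: on its +x face, 42 mm above the lower edge. x points out of the glass, y along the width, z up the mirror; it moves with the mirror.
- tray: Dark wood tray, fixed, 160 x 160 mm, walls 12 mm high, inner floor 5 mm above the bench. Origin: centre of its underside.
- rack: Light wood rack, fixed, base 170 (x) x 100 (y) x 8 mm, three slots 50 mm apart along its x (at -50, 0, +50 mm), each 14.5 mm wide between walls 80 mm long (y), tops 38 mm above the bench. What stands in a slot rests 8 mm above the bench. Origin: centre of the underside.
- lens (a point): Front centre of the lens (barrel 48 mm across) of the compact black camera (104 x 62 x 34 mm) on a stand at the far side, 0.26 to 0.34 m up, looking back towards the robot and somewhat down. -x is the direction in which the lens looks; y is level, along the camera's width; z points up the camera. Held by friction: do not push it.
- hairbrush: Brown plastic hairbrush, 205 x 58 mm, 29 mm high. Bystander.
- canister: Lidded stainless canister, 94 mm across, 130 mm high. Bystander.
- marble_bowl: Green glass bowl of marbles, 120 mm across, 50 mm high. Bystander.
- polish_tin: Flat round tin, 72 mm across, 22 mm high. Bystander.
- notebook: Notebook 12 x 74 x 96 mm standing in a rack slot. Origin: centre of the lower edge. Bystander.
- comb: Wooden comb 12 x 46 x 92 mm, teeth up, standing in a rack slot. Origin: centre of the lower edge. Bystander.
- rack_glass: The glass of the mirror in the rack: 70 x 48 mm pane, 1 mm proud of the case; fixed to that mirror, same origin and axes as it.
There are look-alikes about, which are no part of the job. Leave any turquoise look-alike of the mirror_tray alone. What is shaped like the mirror_bench but purple is not meant.

How it is judged:
By the outcome, as a careful person would: the job done as asked, in the order asked, and still so for the second after the job is handed in, while the arm keeps its last pose, push and grip.
It also fails if it takes over 70 s, if anything falls off the work surface, if the arm or the gripper's body presses on something with over 40 N, if the wrist force passes 120 N, or if a joint passes its speed limit or range.

## Working session

There is one attempt and no reset: what is moved stays moved. The work goes in short steps, Python scripts to look and compute and a tool call to move; the robot and the scene stay as the last step left them, time stands still between calls to the robot, and variables do not carry over. Pictures are saved under pics/ and viewed, about 8 in all and at most 12, crops included, and the job is handed in when it is done.

Besides the shell and the picture viewer there is one more tool, called after "Request:" by a JSON object that holds its "op" and its "data". arm_command: Moves the arm, as the interface text tells. Its arguments: {"type":"object","properties":{"motion":{"type":"array"},"newtons":{"type":"number"}},"required":["motion"]}

```bash
ls; mkdir -p pics; cat > h.py <<'E'
import numpy as np, cv2
from scipy.spatial.transform import Rotation as R
from cell import arm, get_image, search_frame, pinpoint
def pose(s=None):
    s=s or arm.observe(); T=np.eye(4); T[:3,:3]=R.from_rotvec(s["ee_rot"]).as_matrix(); T[:3,3]=s["position"]; return T
def cam(name):
    T=pose(); im=get_image(name)
    if name=="wrist": C=T@np.array(im["tool_from_camera"])
    else:
        C=np.eye(4); C[:3,:3]=np.array(im["rotation"]); C[:3,3]=im["origin"]
    im["C"]=C; return im
def cloud(im):
    h,w=im["range_z"].shape; u,v=np.meshgrid(np.arange(w),np.arange(h))
    p=cv2.undistortPoints(np.stack([u,v],-1).reshape(-1,1,2).astype(np.float64),np.array(im["K"]),np.array(im["distortion"])).reshape(h,w,2)
    z=im["range_z"][...,None]; P=np.concatenate([p*z,z],-1)
    W=P@im["C"][:3,:3].T+im["C"][:3,3]; W[im["range_z"]==0]=np.nan; return W
def save(im,n): cv2.imwrite("pics/"+n,im["frame"][...,::-1])
E
python3 - <<'E'
from h import *
np.set_printoptions(precision=3,suppress=True)
s=arm.observe();print(s)
for c in("scene","side"):
    im=cam(c);save(im,c+"0.png");np.save(c+"0.npy",cloud(im));print(c,im["C"])
    C=im["C"]
    for t in["mirror_tray","mirror_bench","sheet","mirror_rack","glass_mid","tray","rack","lens","notebook","comb"]:
        for r in pinpoint(c,t)[:4]:
            P=np.array(r["point"]);q=C[:3,:3].T@(P-C[:3,3]);px=cv2.projectPoints(q[None],np.zeros(3),np.zeros(3),np.array(im["K"]),np.array(im["distortion"]))[0].ravel()
            print(t,round(r["p"],2),P,px.round())
a=cv2.imread("pics/scene0.png")
E
```

```text
pics
{'clock': 0.0, 'joints': array([-1.329,  0.435,  0.025,  1.574, -0.012,  1.134, -0.075]), 'dq': array([-0.001,  0.001, -0.   , -0.   ,  0.001,  0.   ,  0.002]), 'joint_efforts': array([ -0.   , -66.784,   0.985, -31.447,  -0.061,   0.043,   0.   ]), 'position': array([0.211, 0.588, 0.404]), 'ee_rot': array([-0.953,  1.354,  0.951]), 'force': array([0.065, 0.026, 0.36 ]), 'ft_torque': array([ 0.012, -0.008, -0.076]), 'width': 0.9965265871066836}
scene [[-0.839 -2.54   1.107  1.054]
 [-0.839 -2.54   1.107  0.685]
 [-0.839 -2.54   1.107  0.984]
 [ 0.     0.     0.     1.   ]]
mirror_tray 0.85 [ 0.557 -0.277  0.008] [186. -17.]
mirror_tray 0.73 [ 0.553 -0.108  0.001] [186. -17.]
mirror_bench 0.71 [ 0.627  0.142 -0.001] [186. -17.]
mirror_bench 0.65 [ 0.634  0.019 -0.004] [186. -17.]
sheet 0.61 [ 0.501  0.04  -0.002] [186. -17.]
mirror_rack 0.57 [0.491 0.319 0.008] [186. -17.]
mirror_rack 0.48 [0.541 0.319 0.009] [186. -17.]
glass_mid 0.6 [0.499 0.317 0.049] [186. -17.]
glass_mid 0.56 [ 0.545  0.311 -0.006] [186. -17.]
tray 0.77 [ 0.548 -0.281 -0.003] [186. -17.]
rack 0.61 [ 0.546  0
[... 617 characters left out ...]
04] [-33077.   4497.]
sheet 0.58 [ 0.499  0.039 -0.001] [-33077.   4497.]
mirror_rack 0.44 [0.489 0.322 0.011] [-33077.   4497.]
mirror_rack 0.27 [0.59  0.302 0.006] [-33077.   4497.]
glass_mid 0.43 [ 0.555 -0.286  0.005] [-33077.   4497.]
glass_mid 0.38 [0.497 0.324 0.054] [-33077.   4497.]
glass_mid 0.31 [0.589 0.303 0.007] [-33077.   4497.]
tray 0.63 [ 0.547 -0.283  0.   ] [-33077.   4497.]
lens 0.57 [ 0.767 -0.017  0.291] [-33077.   4497.]
lens 0.44 [ 0.391 -0.074  0.005] [-33077.   4497.]
lens 0.2 [0.542 0.314 0.005] [-33077.   4497.]
notebook 0.48 [0.588 0.3   0.009] [-33077.   4497.]
notebook 0.44 [ 0.546 -0.284  0.002] [-33077.   4497.]
comb 0.47 [0.537 0.311 0.009] [-33077.   4497.]
```

```bash
sed -i 's/C\[:3,:3\]=np.array(im\["rotation"\])/C[:3,:3]=R.from_rotvec(im["rotation"]).as_matrix()/' h.py
python3 - <<'E'
from h import *
for c in("scene","side"):
    im=cam(c);save(im,c+"0.png");np.save(c+"0.npy",cloud(im));print(c,im["C"].round(3).tolist())
a=np.vstack([cv2.imread(f"pics/{c}0.png") for c in("scene","side")]);cv2.imwrite("pics/both.png",cv2.resize(a,None,fx=.78,fy=.78))
E
```

```text
scene [[-0.804, 0.407, -0.433, 1.054], [0.594, 0.547, -0.59, 0.685], [-0.004, -0.732, -0.682, 0.984], [0.0, 0.0, 0.0, 1.0]]
side [[0.964, -0.149, 0.219, 0.246], [-0.264, -0.606, 0.75, -0.968], [0.022, -0.781, -0.624, 0.963], [0.0, 0.0, 0.0, 1.0]]
```

View pics/both.png

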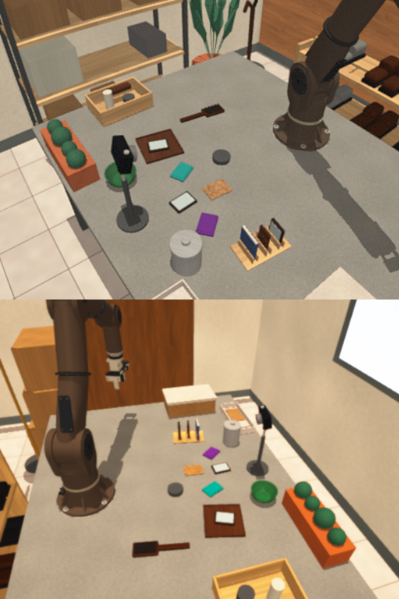

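```bash
python3 - <<'E'
from h import *
a=cv2.imread("pics/scene0.png")[160:350,160:390];b=cv2.imread("pics/side0.png")[140:310,200:370]
A=cv2.resize(a,(690,570),interpolation=cv2.INTER_CUBIC);cv2.imwrite("pics/crop1.png",A)
for c in("scene","side"):
    W=np.load(c+"0.npy");f=cv2.imread(f"pics/{c}0.png")
    for n,(x,y),r in[("bench",(.634,.017),.065),("sheet",(.5,.04),.062),("mtray",(.555,-.28),.055),("purple",(.625,.145),.065)]:
        d=np.hypot(W[...,0]-x,W[...,1]-y)<r
        z=W[...,2]; zl={"bench":.006,"purple":.006,"sheet":.003,"mtray":.0105}[n]
        m=d&(z>zl)&(z<.04)
        P=W[m]; 
        if len(P)<10: print(n,len(P));continue
        top=np.percentile(P[:,2],[5,50,95]); rc=cv2.minAreaRect((P[:,:2]*1000).astype(np.float32))
        print(c,n,len(P),top.round(4),np.round(rc[0],1),np.round(rc[1],1),round(rc[2],1), "floor z",np.nanmedian(z[(np.hypot(W[...,0]-x,W[...,1]-y)>r)&(np.hypot(W[...,0]-x,W[...,1]-y)<r+.015)]).round(4))
    # rack
    d=(abs(W[...,0]-.54)<.13)&(abs(W[...,1]-.31)<.1)
    for lo,hi in[(.05,.085),(.085,.12)]:
        P=W[d&(W[...,2]>lo)&(W[...,2]<hi)]
        h=np.histogram(P[:,0],np.arange(.45,.65,.01));print(c,h[0])
    # camera
    d=(W[...,2]>.2)&(W[...,0]>.6)&(W[...,0]<1)&(abs(W[...,1])<.15);P=W[d];print(len(P),P.min(0),P.max(0))
E
```

```text
scene bench 508 [0.0065 0.0093 0.0128] [637.9  19.2] [87.9 61.3] 3.3 floor z -0.0019
scene sheet 384 [0.0032 0.0047 0.0073] [509.4  47.1] [ 79.9 104.9] 83.9 floor z -0.0022
scene mtray 333 [0.011  0.0145 0.0184] [ 554.1 -279.7] [67.6 83.4] 67.6 floor z 0.0035
scene purple 613 [0.0073 0.0106 0.014 ] [625.4 144.6] [85.9 60.7] 39.1 floor z -0.0017
scene [  0   0   0   5 187   1   0   0   9 150   1   0   0  26 177   2   0   0
   0]
scene [  0   0   0  38  71   0   0   0  26  71   0   0   5  84 143   0   0   0
   0]
1285 [ 0.76106945 -0.07394291  0.20007122] [0.83613194 0.03453077 0.33773541]
side bench 241 [0.0078 0.0117 0.0155] [633.7  18. ] [67.6 84.1] 89.2 floor z 0.0004
side sheet 299 [0.0032 0.0061 0.0095] [496.9  38.6] [110.4 107.1] 70.4 floor z 0.0005
side mtray 415 [0.0126 0.0182 0.0217] [ 547.8 -287.2] [74.9 91.7] 72.2 floor z 0.0066
side purple 205 [0.0074 0.012  0.0159] [631.  136.2] [84.9 75.7] 40.4 floor z 0.0003
side [ 0  0  0 14 11  0  0  0 13 13  0  0  0 29  8  0  0  0  0]
side [ 0  0  0  8 13  1  0  0  5 14  1  0  0 22 20  1  0  0  0]
516 [ 0.7609263  -0.08120035  0.20017928] [0.81978005 0.02833245 0.34094117]
```

View pics/crop1.png

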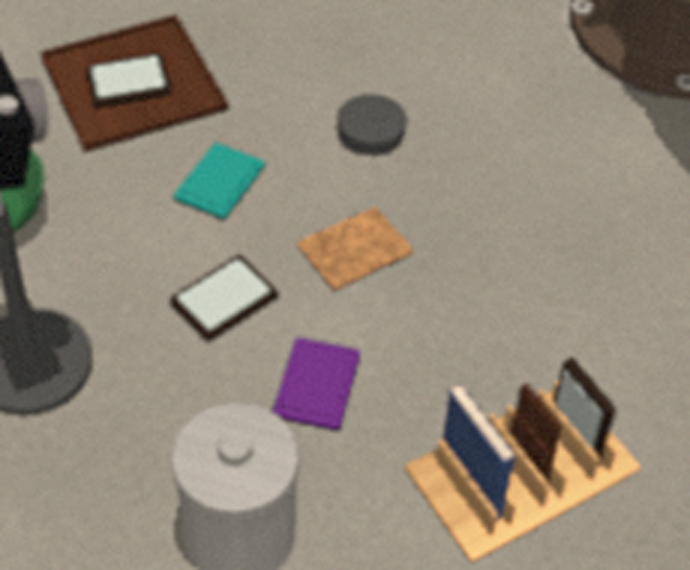

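The scene shows three flat candidates for mirror_bench. Dark case with silver glass is at scene px (235,259), purple at (265,288), turquoise at (233,220). The first matches mirror_bench, and the crop confirms it. The tray mirror is at (202,186), the sheet at (278,242), and the rack mirror is in the slot nearest the robot at (355,295). Next I'll move the arm over the sheet.

```bash
cat >> h.py <<'E'
def down(x,y,z,jaw,pitch=0):
    "TCP pose pointing down; jaw = angle of tool z in xy plane (deg)"
    T=np.eye(4); a=np.radians(jaw); zz=np.array([np.cos(a),np.sin(a),0]); xx=np.array([0,0,-1.])
    T[:3,:3]=np.stack([xx,np.cross(zz,xx),zz],1); T[:3,3]=[x,y,z]; return T
def plan(T,f,cur=None,step=58.,turn=10.,n=None):
    "rows from the present pose to T, rounded, straight line"
    P=pose() if cur is None else cur.copy()
    rv=R.from_matrix(P[:3,:3].T@T[:3,:3]).as_rotvec(degrees=True)
    k=n or max(1,int(np.ceil(max(np.linalg.norm(T[:3,3]-P[:3,3])*1000/step,np.linalg.norm(rv)/turn))))
    t0=P[:3,3].copy()
    for i in range(1,k+1):
        g=t0+(T[:3,3]-t0)*i/k
        d=P[:3,:3].T@(g-P[:3,3])*1000; r=R.from_matrix(P[:3,:3].T@T[:3,:3]).as_rotvec(degrees=True)/(k-i+1)
        row=[f]+[round(float(v),1) for v in d]+[round(float(v),1) for v in r]
        print(row)
        D=np.eye(4);D[:3,:3]=R.from_rotvec(row[4:],degrees=True).as_matrix();D[:3,3]=np.array(row[1:4])/1000;P=P@D
    return P
E
python3 - <<'E'
from h import *
np.set_printoptions(precision=3,suppress=True)
print(pose());im=cam("wrist");print(np.array(im["tool_from_camera"]),im["K"])
plan(down(.52,.03,.42,90),91.8)
print();plan(down(.52,.03,.42,-90),91.8)
E
```

```text
[[ 0.    -0.941  0.338  0.211]
 [-0.     0.338  0.941  0.588]
 [-1.    -0.    -0.     0.405]
 [ 0.     0.     0.     1.   ]]
[[-0.    -0.304  0.953  0.021]
 [ 0.    -0.953 -0.304  0.082]
 [ 1.     0.     0.     0.   ]
 [ 0.     0.     0.     1.   ]] [[278.065   0.    252.169]
 [  0.    278.065 184.604]
 [  0.      0.      1.   ]]
[91.8, -1.3, -39.9, -35.1, -1.6, -0.0, -0.0]
[91.8, -1.2, -39.0, -36.2, -1.7, -0.0, -0.0]
[91.8, -1.3, -37.8, -37.3, -1.6, -0.0, -0.0]
[91.8, -1.3, -36.8, -38.3, -1.7, -0.0, -0.0]
[91.8, -1.3, -35.7, -39.5, -1.6, -0.0, -0.0]
[91.8, -1.2, -34.5, -40.4, -1.7, -0.0, -0.0]
[91.8, -1.3, -33.3, -41.4, -1.6, -0.0, -0.0]
[91.8, -1.3, -32.2, -42.4, -1.7, -0.0, -0.0]
[91.8, -1.3, -30.9, -43.2, -1.6, -0.0, -0.0]
[91.8, -1.2, -29.6, -44.2, -1.7, -0.0, -0.0]
[91.8, -1.3, -28.3, -44.9, -1.6, -0.0, -0.0]
[91.8, -1.3, -27.1, -45.8, -1.7, -0.0, -0.0]

[91.8, -0.9, -28.2, -24.8, 9.4, -0.0, 0.0]
[91.8, -0.9, -31.8, -19.8, 9.4, -0.0, 0.0]
[91.8, -0.9, -34.7, -14.3, 9.4, -0.0, 0.0]
[91.8, -0.9, -36.6, -8.5, 9.4, -0.0, 0.0]
[91.8, -0.9, -37.4, -2.5, 9.4, -0.0, 0.0]
[91.8, -0.9, -37.4, 3.8, 9.4, -0.0, 0.0]
[91.8, -0.9, -36.2, 9.8, 9.4, -0.0, 0.0]
[91.8, -0.9, -34.1, 15.5, 9.4, -0.0, 0.0]
[91.8, -0.9, -31.2, 21.0, 9.4, -0.0, 0.0]
[91.8, -0.9, -27.3, 25.7, 9.5, -0.0, 0.0]
[91.8, -0.9, -22.7, 29.9, 9.4, -0.0, 0.0]
[91.8, -0.9, -17.5, 33.2, 9.5, -0.0, 0.0]
[91.8, -0.9, -11.8, 35.6, 9.4, -0.0, 0.0]
[91.8, -0.9, -5.8, 37.1, 9.5, 0.0, 0.0]
[91.8, -0.9, 0.4, 37.5, 9.4, 0.0, 0.0]
[91.8, -0.9, 6.5, 36.9, 9.5, 0.0, 0.0]
[91.8, -0.9, 12.6, 35.4, 9.4, 0.0, 0.0]
```

Request:
{"op": "arm_command", "data": {"motion": [[91.8,-1,-40,-35,-1.6,0,0],[91.8,-1,-39,-36,-1.7,0,0],[91.8,-1,-38,-37,-1.6,0,0],[91.8,-1,-37,-38,-1.7,0,0],[91.8,-1,-36,-39.5,-1.6,0,0]]}}

```text
clock: 1.88
position: [0.3417, 0.3547, 0.41]
ee_rot: [-1.06, 1.297, 1.06]
force: [0.4, 0.1, -0.1]
width: 0.999
```

Request:
{"op": "arm_command", "data": {"motion": [[91.8,-1,-34.5,-40.4,-1.7,0,0],[91.8,-1,-33.3,-41.4,-1.6,0,0],[91.8,-1,-32.2,-42.4,-1.7,0,0],[91.8,-1,-30.9,-43.2,-1.6,0,0],[91.8,-1,-29.6,-44.2,-1.7,0,0]]}}

```text
clock: 2.5
position: [0.4702, 0.1221, 0.4151]
ee_rot: [-1.168, 1.234, 1.168]
force: [0.4, 0.2, -0.4]
width: 1.002
```

Request:
{"op": "arm_command", "data": {"motion": [[91.8,-1,-28.3,-44.9,-1.6,0,0],[91.8,-1,-27.1,-45.8,-1.7,0,0],[91.8,0,0,0,0,0,0]]}}

```text
clock: 2.88
position: [0.5223, 0.0263, 0.417]
ee_rot: [-1.207, 1.212, 1.203]
force: [-0.0, 0.6, 0.1]
width: 1.0
```

```bash
python3 - <<'E'
from h import *
np.set_printoptions(precision=4,suppress=True)
print(pose());im=cam("wrist");save(im,"w1.png");W=cloud(im);np.save("w1.npy",W)
print(W[::64,::64,2])
for t in("sheet","mirror_bench","lens"): print(t,[(round(r["p"],2),r["point"]) for r in pinpoint("wrist",t)[:3]])
E
```

```text
[[ 0.0013 -1.      0.0061  0.5223]
 [-0.0018  0.0061  1.      0.0263]
 [-1.     -0.0013 -0.0018  0.417 ]
 [ 0.      0.      0.      1.    ]]
[[-0.0021 -0.0026 -0.0011 -0.0011 -0.0009 -0.0018 -0.0015     nan]
 [-0.0015 -0.0002 -0.0026  0.0201  0.0006 -0.0009 -0.     -0.0016]
 [ 0.0044  0.0102 -0.0006 -0.0005  0.0048 -0.0009 -0.0002  0.0133]
 [ 0.0032  0.0039 -0.0009  0.0074 -0.0016  0.0005 -0.0007  0.0055]
 [ 0.321   0.3218  0.2822 -0.0005 -0.0003 -0.0021  0.3077  0.3216]
 [ 0.3388  0.3269  0.3086 -0.0006  0.3327  0.332   0.3333  0.3331]]
sheet [(0.67, [0.5005, 0.0352, -0.0054])]
mirror_bench [(0.95, [0.6366, 0.0141, -0.0032]), (0.61, [0.6276, 0.1437, -0.0022])]
lens []
```

View pics/w1.png

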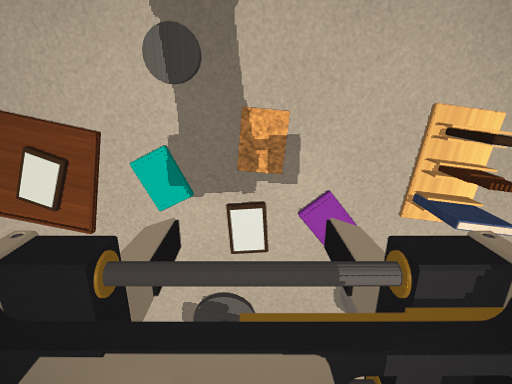

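```bash
cat >> h.py <<'E'
def rect(im,mask,zp,box=None):
    "oriented rectangle (mm) of the largest mask blob (inside box u0,v0,u1,v1), on plane z=zp"
    m=mask.astype(np.uint8)
    if box is not None:
        k=np.zeros_like(m);u0,v0,u1,v1=box;k[v0:v1,u0:u1]=1;m=m*k
    c=max(cv2.findContours(m,cv2.RETR_EXTERNAL,cv2.CHAIN_APPROX_NONE)[0],key=cv2.contourArea)
    c=cv2.convexHull(c)
    q=cv2.undistortPoints(c.astype(np.float64),np.array(im["K"]),np.array(im["distortion"])).reshape(-1,2)
    d=np.c_[q,np.ones(len(q))]@im["C"][:3,:3].T; o=im["C"][:3,3]
    P=o+d*((zp-o[2])/d[:,2])[:,None]
    (cx,cy),(w,h),a=cv2.minAreaRect((P[:,:2]*1000).astype(np.float32))
    if w<h: w,h,a=h,w,a+90
    return round(cx,1),round(cy,1),round(w,1),round(h,1),round((a+90)%180-90,1)
E
cat > t.py <<'E'
from h import *
im=cam("wrist")
hsv=cv2.cvtColor(im["frame"],cv2.COLOR_RGB2HSV);H,S,V=cv2.split(hsv)
print("sheet",rect(im,(S>110)&(H<25),.006,(220,90,310,190)), "bench glass",rect(im,(V>170)&(S<60),.013,(215,195,285,260)))
print("bench case",rect(im,(V<75),.012,(215,195,285,262)))
print("tray glass",rect(im,(V>140)&(S<60),.018,(10,140,80,215)),"tray",rect(im,(S>90),.012,(0,90,120,240)))
W=cloud(im); print("tray px z",W[180,42],"sheet",W[141,264],"bench",W[228,247])
E
python3 t.py
```

```text
sheet (501.1, 40.2, 89.6, 65.9, -5.7) bench glass (630.1, 28.5, 109.1, 107.5, -89.9)
bench case (632.8, 17.7, 84.4, 57.5, 3.3)
tray glass (553.3, -279.8, 69.9, 48.2, -21.8) tray (549.5, -265.3, 161.5, 134.6, -13.1)
tray px z [ 0.55294394 -0.2679225   0.01667614] sheet [0.49843526 0.04892212 0.00601995] bench [0.63125842 0.02471825 0.00985074]
```

```bash
python3 - <<'E'
from h import *
P=plan(down(.501,.040,.24,84.3),91.8); print(); plan(down(.501,.040,.181,84.3),91.8,P,step=30)
E
```

```text
[91.8, 44.2, 4.9, 2.0, 1.5, 0.0, -0.0]
[91.8, 44.1, 4.9, 1.9, 1.5, 0.0, -0.0]
[91.8, 44.2, 5.0, 1.7, 1.4, 0.0, -0.0]
[91.8, 44.2, 5.1, 1.6, 1.5, 0.0, -0.0]

[91.8, 29.5, -0.0, -0.0, -0.0, 0.0, -0.0]
[91.8, 29.5, -0.1, -0.0, -0.0, 0.0, -0.0]
```

Request:
{"op": "arm_command", "data": {"motion": [[91.8,44,5,2,1.5,0,0],[91.8,44,5,2,1.5,0,0],[91.8,44,5,2,1.5,0,0],[91.8,44,5,1,1.5,0,0],[91.8,0,0,0,0,0,0]]}}

```text
clock: 3.75
position: [0.4995, 0.0395, 0.2387]
ee_rot: [-1.132, 1.261, 1.138]
force: [-0.1, -0.4, -0.7]
width: 1.001
```

```bash
python3 - <<'E'
from h import *
print(pose().round(4)); plan(down(.501,.040,.181,84.3),91.8,step=30)
im=cam("wrist");save(im,"w2.png");hsv=cv2.cvtColor(im["frame"],cv2.COLOR_RGB2HSV);H,S,V=cv2.split(hsv)
print(rect(im,(S>110)&(H<25),.006), [(r["p"],r["point"]) for r in pinpoint("wrist","sheet")])
E
```

```text
[[-6.100e-03 -9.948e-01  1.017e-01  4.995e-01]
 [-8.000e-04  1.017e-01  9.948e-01  3.950e-02]
 [-1.000e+00  5.900e-03 -1.400e-03  2.387e-01]
 [ 0.000e+00  0.000e+00  0.000e+00  1.000e+00]]
[91.8, 28.8, -0.9, 0.4, -0.1, -0.0, -0.2]
[91.8, 28.9, -0.8, 0.4, -0.0, -0.1, -0.1]
(500.7, 40.1, 90.1, 65.4, -5.6) [(0.94, [0.4996, 0.035, -0.0038])]
```

Request:
{"op": "arm_command", "data": {"motion": [[91.8,29,-1,0.4,0,0,-0.2],[91.8,28.5,-1,0.4,0,0,-0.1],[91.8,0,0,0,0,0,0]], "newtons": 12}}

```text
clock: 4.22
position: [0.5039, 0.0393, 0.1838]
ee_rot: [-1.135, 1.252, 1.129]
force: [0.4, 1.0, -0.2]
width: 1.002
```

Request:
{"op": "arm_command", "data": {"motion": [[60,0,0,0,0,0,0],[60,0,0,0,0,0,0],[60,0,0,0,0,0,0],[60,0,0,0,0,0,0]]}}

```text
clock: 4.72
position: [0.504, 0.0389, 0.1843]
ee_rot: [-1.135, 1.251, 1.127]
force: [-0.9, -1.0, 10.2]
width: 0.665
```

Request:
{"op": "arm_command", "data": {"motion": [[91.8,-6,0,0,0,0,0],[91.8,0,0,0,0,0,0],[91.8,0,0,0,0,0,0]]}}

```text
clock: 5.1
position: [0.5034, 0.039, 0.1892]
ee_rot: [-1.135, 1.253, 1.128]
force: [0.4, 0.1, -0.5]
width: 0.938
```

```bash
python3 - <<'E'
from h import *
print(pose().round(4)); 
im=cam("wrist");save(im,"w3.png");hsv=cv2.cvtColor(im["frame"],cv2.COLOR_RGB2HSV);H,S,V=cv2.split(hsv)
print(rect(im,(S>110)&(H<25),.006));plan(down(.501,.040,.180,84.3),91.8,step=30)
E
```

```text
[[ 5.200e-03 -9.946e-01  1.037e-01  5.034e-01]
 [-5.000e-04  1.037e-01  9.946e-01  3.900e-02]
 [-1.000e+00 -5.300e-03  1.000e-04  1.892e-01]
 [ 0.000e+00  0.000e+00  0.000e+00  1.000e+00]]
(491.5, 40.7, 71.8, 65.4, -5.9)
[91.8, 9.1, 2.5, 0.7, -0.3, -0.0, 0.3]
```

View pics/w3.png

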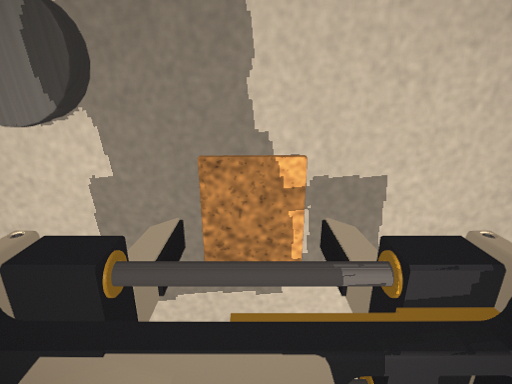

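Request:
{"op": "arm_command", "data": {"motion": [[91.8,9,2.5,0.7,0,0,0.3],[91.8,0,0,0,0,0,0],[91.8,0,0,0,0,0,0]]}}

```text
clock: 5.52
position: [0.501, 0.0399, 0.1799]
ee_rot: [-1.132, 1.257, 1.133]
force: [0.0, -0.1, -0.2]
width: 1.0
```

```bash
python3 - <<'E'
from h import *
print(pose().round(4));print(arm.observe()["force"]); plan(down(.501,.040,.1800,84.3),91.8,step=30)
E
```

```text
[[-6.000e-04 -9.946e-01  1.039e-01  5.010e-01]
 [-1.000e-04  1.039e-01  9.946e-01  3.990e-02]
 [-1.000e+00  6.000e-04 -2.000e-04  1.799e-01]
 [ 0.000e+00  0.000e+00  0.000e+00  1.000e+00]]
[ 0.00796707 -0.12564351 -0.16930398]
[91.8, -0.1, -0.0, 0.1, -0.3, -0.0, -0.0]
```

Request:
{"op": "arm_command", "data": {"motion": [[60,0,0,0,0,0,0],[60,0,0,0,0,0,0],[60,0,0,0,0,0,0],[60,0,0,0,0,0,0]], "newtons": 12}}

```text
clock: 6.02
position: [0.5011, 0.04, 0.1803]
ee_rot: [-1.132, 1.256, 1.132]
force: [-0.2, 0.5, 0.6]
width: 0.715
```

Request:
{"op": "arm_command", "data": {"motion": [[60,-30,0,0,0,0,0],[60,-50,0,0,0,0,0],[60,-40,0,0,0,0,0],[60,0,0,0,0,0,0]]}}

```text
clock: 6.52
position: [0.5021, 0.04, 0.303]
ee_rot: [-1.134, 1.251, 1.129]
force: [-0.5, -0.1, 0.0]
width: 0.712
```

```bash
python3 - <<'E'
from h import *
print(pose().round(4))
plan(down(.553,-.280,.29,-21.8+90),60)
im=cam("wrist");save(im,"w4.png");hsv=cv2.cvtColor(im["frame"],cv2.COLOR_RGB2HSV);H,S,V=cv2.split(hsv)
print([(r["p"],r["point"]) for r in pinpoint("wrist","sheet")])
E
```

```text
[[ 0.0056 -0.9946  0.1038  0.5021]
 [ 0.0014  0.1038  0.9946  0.04  ]
 [-1.     -0.0054  0.002   0.303 ]
 [ 0.      0.      0.      1.    ]]
[60, 2.1, -14.0, -52.2, 2.6, 0.0, 0.0]
[60, 2.2, -16.3, -51.4, 2.6, 0.0, 0.1]
[60, 2.1, -18.6, -50.7, 2.7, 0.0, 0.0]
[60, 2.1, -21.0, -49.8, 2.6, 0.1, 0.1]
[60, 2.1, -23.3, -48.7, 2.7, 0.0, 0.0]
[60, 2.2, -25.5, -47.6, 2.6, 0.1, 0.1]
[(0.65, [0.5009, 0.0355, 0.1208])]
```

Request:
{"op": "arm_command", "data": {"motion": [[60,2,-14,-52,2.6,0,0],[60,2,-16.3,-51.4,2.6,0,0],[60,2,-18.6,-50.7,2.7,0,0],[60,2,-21,-49.8,2.6,0,0],[60,2,-23.3,-48.7,2.7,0,0]]}}

```text
clock: 7.25
position: [0.5431, -0.228, 0.2882]
ee_rot: [-0.957, 1.351, 0.961]
force: [1.4, -0.5, -0.3]
width: 0.716
```

Request:
{"op": "arm_command", "data": {"motion": [[60,2,-25.5,-47.6,2.6,0,0],[60,0,-50,0,0,0,0],[60,0,-40,0,0,0,0],[60,0,0,0,0,0,0],[60,0,0,0,0,0,0]]}}

```text
clock: 7.88
position: [0.6346, -0.313, 0.2861]
ee_rot: [-0.923, 1.368, 0.927]
force: [-0.0, 0.5, -1.0]
width: 0.712
```

```bash
python3 - <<'E'
from h import *
print(pose().round(4))
im=cam("wrist");save(im,"w5.png");W=cloud(im);hsv=cv2.cvtColor(im["frame"],cv2.COLOR_RGB2HSV);H,S,V=cv2.split(hsv)
print(rect(im,(V>140)&(S<60)&(abs(W[...,2]-.017)<.008)&(np.hypot(W[...,0]-.553,W[...,1]+.28)<.06),.018))
print(rect(im,((H<25)&(S>110)&(W[...,2]>.05)),pose()[2,3]-.172), "sheet vs tcp")
E
```

```text
[[-3.400e-03 -9.286e-01  3.711e-01  6.346e-01]
 [ 1.200e-03  3.711e-01  9.286e-01 -3.130e-01]
 [-1.000e+00  3.600e-03 -1.000e-04  2.861e-01]
 [ 0.000e+00  0.000e+00  0.000e+00  1.000e+00]]
(553.9, -281.7, 69.0, 47.5, -21.8)
(619.7, -306.7, 64.4, 61.2, 68.2) sheet vs tcp
```

View pics/w5.png

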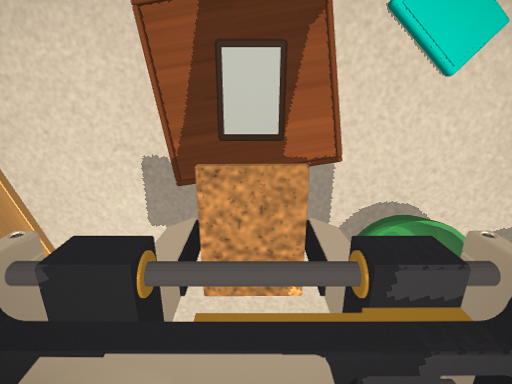

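```bash
python3 - <<'E'
from h import *
print(pose().round(4))
im=cam("wrist");hsv=cv2.cvtColor(im["frame"],cv2.COLOR_RGB2HSV);H,S,V=cv2.split(hsv)
m=((H<25)&(S>110)&(V>90));m[:163]=0;m[300:]=0;m[:,:190]=0;m[:,312:]=0
m=cv2.morphologyEx(m.astype(np.uint8),cv2.MORPH_OPEN,np.ones((3,3)));m=cv2.morphologyEx(m,cv2.MORPH_CLOSE,np.ones((41,1)))
T=pose();r=rect(im,m,T[2,3]-.174);print(r,T[:3,:3].T@(np.array([r[0]/1000,r[1]/1000,T[2,3]])-T[:3,3]))
P=plan(down(.5537,-.281,.23,-21.8+90),60);print();plan(down(.5537,-.281,.200,-21.8+90),60,P)
E
```

```text
[[-0.0027 -0.9285  0.3712  0.6345]
 [ 0.001   0.3712  0.9286 -0.313 ]
 [-1.      0.0029 -0.      0.2868]
 [ 0.      0.      0.      1.    ]]
(632.0, -313.2, 89.3, 68.0, -21.7) [ 4.59815086e-06  2.23442530e-03 -1.21734488e-03]
[60, 28.8, 43.4, -0.2, 0.0, 0.0, -0.1]
[60, 28.6, 43.4, -0.2, 0.0, 0.0, -0.0]

[60, 30.0, 0.0, 0.0, 0.0, 0.0, -0.0]
```

Request:
{"op": "arm_command", "data": {"motion": [[60,28.5,43,0,0,0,0],[60,28.5,43,0,0,0,0],[60,0,0,0,0,0,0],[60,0,0,0,0,0,0]]}}

```text
clock: 8.48
position: [0.5558, -0.2813, 0.2319]
ee_rot: [-0.926, 1.364, 0.924]
force: [-0.5, 0.6, -0.0]
width: 0.714
```

```bash
python3 - <<'E'
from h import *
print(pose().round(4),arm.observe()["force"])
plan(down(.5545,-.2813,.200,-21.8+90),60)
E
```

```text
[[ 1.200e-03 -9.287e-01  3.707e-01  5.558e-01]
 [-2.000e-04  3.707e-01  9.287e-01 -2.813e-01]
 [-1.000e+00 -1.200e-03  3.000e-04  2.319e-01]
 [ 0.000e+00  0.000e+00  0.000e+00  1.000e+00]] [-0.46810171  0.60700851 -0.01608153]
[60, 31.9, 1.3, -0.5, 0.0, 0.0, 0.1]
```

Request:
{"op": "arm_command", "data": {"motion": [[60,30,1.2,-0.5,0,0,0],[60,0,0,0,0,0,0],[60,0,0,0,0,0,0]]}}

```text
clock: 8.85
position: [0.5552, -0.2818, 0.2023]
ee_rot: [-0.926, 1.364, 0.924]
force: [-0.1, 0.6, 0.0]
width: 0.714
```

Request:
{"op": "arm_command", "data": {"motion": [[60,2,0,0,0,0,0],[60,0,0,0,0,0,0]]}}

```text
clock: 9.1
position: [0.5547, -0.2815, 0.1998]
ee_rot: [-0.926, 1.365, 0.924]
force: [-0.3, -0.7, -0.4]
width: 0.715
```

Request:
{"op": "arm_command", "data": {"motion": [[60,1,0,0,0,0,0],[60,0,0,0,0,0,0]]}}

```text
clock: 9.35
position: [0.5544, -0.2813, 0.1983]
ee_rot: [-0.925, 1.365, 0.925]
force: [-0.3, 0.5, -0.8]
width: 0.716
```

Request:
{"op": "arm_command", "data": {"motion": [[60,1,0,0,0,0,0],[60,0,0,0,0,0,0]]}}

```text
clock: 9.6
position: [0.5544, -0.2814, 0.1974]
ee_rot: [-0.925, 1.365, 0.925]
force: [-0.5, 0.3, 2.3]
width: 0.716
```

Request:
{"op": "arm_command", "data": {"motion": [[60,0.5,0,0,0,0,0],[60,0,0,0,0,0,0]]}}

```text
clock: 9.85
position: [0.5544, -0.2814, 0.1973]
ee_rot: [-0.925, 1.365, 0.925]
force: [-2.2, 1.4, 8.2]
width: 0.712
```

Request:
{"op": "arm_command", "data": {"motion": [[72,-0.4,0,0,0,0,0],[80,0,0,0,0,0,0],[91.8,0,0,0,0,0,0],[91.8,0,0,0,0,0,0],[91.8,-25,0,0,0,0,0]]}}

```text
clock: 10.48
position: [0.5537, -0.2808, 0.2207]
ee_rot: [-0.923, 1.367, 0.928]
force: [-0.0, -0.2, 0.5]
width: 0.999
```

Request:
{"op": "arm_command", "data": {"motion": [[91.8,-50,-20,0,0,0,0],[91.8,-40,-40,0,0,0,0],[91.8,0,-40,0,0,0,0],[91.8,0,0,0,0,0,0],[91.8,0,0,0,0,0,0]]}}

```text
clock: 11.1
position: [0.6466, -0.3184, 0.3113]
ee_rot: [-0.924, 1.367, 0.926]
force: [0.1, 0.2, 0.1]
width: 1.001
```

```bash
python3 - <<'E'
from h import *
print(pose().round(4))
im=cam("wrist");save(im,"w6.png");W=cloud(im);hsv=cv2.cvtColor(im["frame"],cv2.COLOR_RGB2HSV);H,S,V=cv2.split(hsv)
m=((H<25)&(S>110)&(V>90)&(abs(W[...,2]-.023)<.007)&(np.hypot(W[...,0]-.5535,W[...,1]+.281)<.065)).astype(np.uint8)
m=cv2.morphologyEx(m,cv2.MORPH_OPEN,np.ones((5,5)))
print(rect(im,m,.0235),np.median(W[m>0][:,2]))
plan(down(.633,.018,.30,93.3),91.8)
E
```

```text
[[-1.700e-03 -9.286e-01  3.710e-01  6.466e-01]
 [ 5.000e-04  3.710e-01  9.286e-01 -3.184e-01]
 [-1.000e+00  1.800e-03 -1.000e-04  3.113e-01]
 [ 0.000e+00  0.000e+00  0.000e+00  1.000e+00]]
(555.1, -280.9, 88.4, 65.5, -21.5) 0.022195146690360823
[91.8, 2.0, 22.9, 51.2, -4.2, 0.0, -0.0]
[91.8, 1.9, 19.0, 52.8, -4.2, 0.0, -0.0]
[91.8, 2.0, 15.2, 54.0, -4.2, 0.0, -0.0]
[91.8, 1.9, 11.1, 55.0, -4.2, 0.0, -0.0]
[91.8, 2.0, 7.1, 55.6, -4.1, 0.0, -0.0]
[91.8, 1.9, 3.1, 56.0, -4.2, 0.0, -0.1]
```

View pics/w6.png

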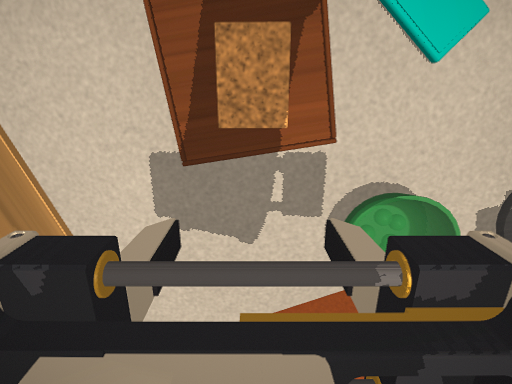

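```bash
python3 - <<'E'
from h import *
im=get_image("wrist");tfc=np.array(im["tool_from_camera"])
T=np.array([[.0013,-1,.0061,.5223],[-.0018,.0061,1,.0263],[-1,-.0013,-.0018,.417],[0,0,0,1]]);im["C"]=T@tfc
f=cv2.imread("pics/w1.png")[...,::-1].copy();hsv=cv2.cvtColor(f,cv2.COLOR_RGB2HSV);H,S,V=cv2.split(hsv)
print(V[228,220:276],S[228,220:276])
for t in(60,75,90,105):print(t,rect(im,V<t,.012,(215,195,285,262)))
for t in(190,200,210):print(t,rect(im,(V>t)&(S<40),.013,(228,203,268,253)))
E
```

```text
[178 176 178 183 180 181 186 177 123  55  61 119 207 230 227 225 226 226
 227 226 226 226 226 226 226 226 226 226 226 226 226 225 226 227 225 226
 226 226 226 226 226 228 221 157  58  62  77 139 182 178 178 179 183 183
 180 181] [ 53  52  52  53  51  52  52  52  58 167 159  41  22  14  15  15  16  15
  15  16  15  16  16  15  15  15  15  15  16  15  15  15  16  15  15  16
  16  15  15  15  14  13  21  31 171 148  89  57  52  54  56  54  52  54
  52  55]
60 (593.8, 14.2, 57.1, 12.1, -77.2)
75 (632.7, 17.6, 84.4, 57.7, 3.2)
90 (632.6, 17.6, 85.1, 58.0, 3.3)
105 (632.6, 17.8, 85.3, 58.4, 3.3)
190 (635.1, 18.2, 69.0, 46.9, 3.3)
200 (635.0, 18.2, 68.7, 46.9, 3.3)
210 (635.1, 17.9, 68.4, 46.0, 3.3)
```

Request:
{"op": "arm_command", "data": {"motion": [[91.8,2,23,51,-4.2,0,0],[91.8,2,19,52.8,-4.2,0,0],[91.8,2,15,54,-4.2,0,0],[91.8,2,11,55,-4.2,0,0],[91.8,2,7,55.6,-4.2,0,0]]}}

```text
clock: 11.82
position: [0.6352, -0.0367, 0.3023]
ee_rot: [-1.201, 1.214, 1.201]
force: [0.2, -0.2, -0.1]
width: 1.001
```

Request:
{"op": "arm_command", "data": {"motion": [[91.8,2,3,56,-4.2,0,0],[91.8,40,-1,0,0,0,0],[91.8,30,0,0,0,0,0],[91.8,0,0,0,0,0,0],[91.8,0,0,0,0,0,0]]}}

```text
clock: 12.45
position: [0.6352, 0.0173, 0.2313]
ee_rot: [-1.253, 1.18, 1.252]
force: [-0.1, 0.2, -0.0]
width: 0.997
```

```bash
python3 - <<'E'
from h import *
print(pose().round(4))
plan(down(.6348,.018,.1815,93.3),91.8)
E
```

```text
[[ 1.100e-03 -9.982e-01 -5.930e-02  6.352e-01]
 [ 0.000e+00 -5.930e-02  9.982e-01  1.730e-02]
 [-1.000e+00 -1.100e-03 -1.000e-04  2.313e-01]
 [ 0.000e+00  0.000e+00  0.000e+00  1.000e+00]]
[91.8, 49.8, 0.4, 0.7, 0.1, -0.0, 0.1]
```

Request:
{"op": "arm_command", "data": {"motion": [[91.8,25,0.4,0.7,0,0,0],[91.8,24,0,0,0,0,0],[91.8,0,0,0,0,0,0],[91.8,0,0,0,0,0,0]]}}

```text
clock: 12.95
position: [0.6353, 0.0182, 0.1828]
ee_rot: [-1.254, 1.179, 1.251]
force: [-0.6, 1.0, 0.5]
width: 1.003
```

```bash
python3 - <<'E'
from h import *
print(pose().round(4),arm.observe()["force"])
plan(down(.6348,.018,.1815,93.3),91.8)
E
```

```text
[[ 2.200e-03 -9.982e-01 -5.970e-02  6.353e-01]
 [ 2.000e-04 -5.970e-02  9.982e-01  1.820e-02]
 [-1.000e+00 -2.200e-03  0.000e+00  1.828e-01]
 [ 0.000e+00  0.000e+00  0.000e+00  1.000e+00]] [-0.59763866  1.01336383  0.51064565]
[91.8, 1.3, 0.5, -0.1, 0.1, 0.0, 0.1]
```

Request:
{"op": "arm_command", "data": {"motion": [[91.8,1.0,0.4,0,0,0,0],[50,0,0,0,0,0,0],[50,0,0,0,0,0,0],[50,0,0,0,0,0,0],[50,0,0,0,0,0,0]], "newtons": 18}}

```text
clock: 13.58
position: [0.6341, 0.0183, 0.1801]
ee_rot: [-1.253, 1.18, 1.253]
force: [0.2, -0.3, 0.5]
width: 0.651
```

```bash
python3 - <<'E'
from h import *
s=arm.observe();P=pose();print(P.round(4),s["force"],s["width"]*92)
P[2,3]+=.12;P=plan(P,50)
print();T=down(.6446,-.3165,.30,-21.7+90);plan(T,50,P)
E
```

```text
[[-0.     -0.9982 -0.06    0.6341]
 [-0.     -0.06    0.9982  0.0183]
 [-1.      0.     -0.      0.1801]
 [ 0.      0.      0.      1.    ]] [ 0.24857944 -0.31101817  0.51458521] 59.90959530566692
[50, -40.0, 0.0, -0.0, 0.0, 0.0, 0.0]
[50, -40.0, 0.0, -0.0, 0.0, 0.0, 0.0]
[50, -40.0, 0.0, -0.0, 0.0, 0.0, 0.0]

[50, 0.0, 1.6, -55.8, 4.2, -0.0, -0.0]
[50, 0.0, -2.5, -55.8, 4.2, -0.0, -0.0]
[50, 0.1, -6.5, -55.4, 4.2, -0.0, -0.0]
[50, -0.0, -10.6, -54.9, 4.2, -0.0, -0.0]
[50, 0.0, -14.6, -53.8, 4.2, -0.0, 0.0]
[50, 0.0, -18.5, -52.7, 4.1, -0.0, 0.0]
```

Request:
{"op": "arm_command", "data": {"motion": [[50,-40,0,0,0,0,0],[50,-40,0,0,0,0,0],[50,-40,0,0,0,0,0]]}}

```text
clock: 13.95
position: [0.6339, 0.0183, 0.3011]
ee_rot: [-1.253, 1.181, 1.254]
force: [1.0, -0.4, -1.1]
width: 0.648
```

```bash
python3 - <<'E'
from h import *
s=arm.observe();print(s["width"]*92)
P=plan(down(.5541,-.281,.30,-21.6+90),50);print();plan(down(.5541,-.281,.225,-21.6+90),50,P)
E
```

```text
59.59520835836421
[50, 0.2, 16.3, -49.0, 4.2, -0.0, -0.0]
[50, 0.2, 12.6, -50.1, 4.2, -0.0, -0.0]
[50, 0.2, 8.9, -50.8, 4.2, -0.0, -0.0]
[50, 0.2, 5.2, -51.4, 4.1, -0.0, -0.0]
[50, 0.2, 1.5, -51.6, 4.2, -0.0, -0.0]
[50, 0.2, -2.2, -51.6, 4.1, -0.0, -0.0]

[50, 37.5, -0.0, 0.0, 0.0, -0.0, -0.0]
[50, 37.5, -0.1, 0.0, 0.0, -0.0, -0.0]
```

Request:
{"op": "arm_command", "data": {"motion": [[50,0,16.3,-49,4.2,0,0],[50,0,12.6,-50,4.2,0,0],[50,0,9,-51,4.2,0,0],[50,0,5.2,-51.4,4.1,0,0],[50,0,1.5,-51.6,4.2,0,0]]}}

```text
clock: 14.58
position: [0.5669, -0.2326, 0.3001]
ee_rot: [-0.98, 1.339, 0.98]
force: [1.5, 0.4, -1.3]
width: 0.648
```

Request:
{"op": "arm_command", "data": {"motion": [[50,0,-2.2,-51.6,4.1,0,0],[50,37,0,0,0,0,0],[50,36,0,0,0,0,0],[50,0,0,0,0,0,0],[50,0,0,0,0,0,0]]}}

```text
clock: 15.2
position: [0.5546, -0.2813, 0.2282]
ee_rot: [-0.928, 1.364, 0.927]
force: [-0.3, -0.1, -0.6]
width: 0.652
```

```bash
python3 - <<'E'
from h import *
s=arm.observe();print(pose().round(4),s["width"]*92,s["force"])
plan(down(.5541,-.281,.206,-21.6+90),50)
E
```

```text
[[ 8.000e-04 -9.301e-01  3.674e-01  5.546e-01]
 [-5.000e-04  3.674e-01  9.301e-01 -2.813e-01]
 [-1.000e+00 -1.000e-03 -2.000e-04  2.282e-01]
 [ 0.000e+00  0.000e+00  0.000e+00  1.000e+00]] 59.978991746092554 [-0.32694459 -0.13515063 -0.60705259]
[50, 22.2, 0.6, 0.1, 0.0, -0.0, 0.1]
```

Request:
{"op": "arm_command", "data": {"motion": [[50,22,0.5,0,0,0,0],[50,0,0,0,0,0,0],[50,0,0,0,0,0,0]]}}

```text
clock: 15.58
position: [0.5542, -0.2812, 0.2066]
ee_rot: [-0.929, 1.363, 0.926]
force: [-0.2, -0.3, -0.6]
width: 0.653
```

Request:
{"op": "arm_command", "data": {"motion": [[50,1.5,0,0,0,0,0],[50,0,0,0,0,0,0]]}}

```text
clock: 15.82
position: [0.5539, -0.2809, 0.2041]
ee_rot: [-0.928, 1.364, 0.927]
force: [0.7, 0.0, -0.8]
width: 0.651
```

Request:
{"op": "arm_command", "data": {"motion": [[50,0.5,0,0,0,0,0],[50,0,0,0,0,0,0]]}}

```text
clock: 16.08
position: [0.5537, -0.2809, 0.2031]
ee_rot: [-0.928, 1.364, 0.928]
force: [-0.6, -0.1, -0.6]
width: 0.65
```

Request:
{"op": "arm_command", "data": {"motion": [[50,0.5,0,0,0,0,0],[50,0,0,0,0,0,0]]}}

```text
clock: 16.32
position: [0.5537, -0.2809, 0.2031]
ee_rot: [-0.928, 1.364, 0.928]
force: [-3.0, 1.2, 6.1]
width: 0.652
```

Request:
{"op": "arm_command", "data": {"motion": [[50,0.5,0,0,0,0,0],[50,0,0,0,0,0,0]]}}

```text
clock: 16.58
position: [0.5537, -0.2809, 0.2031]
ee_rot: [-0.928, 1.363, 0.928]
force: [-3.5, 3.1, 10.8]
width: 0.652
```

Request:
{"op": "arm_command", "data": {"motion": [[50,-0.7,0,0,0,0,0],[64,0,0,0,0,0,0],[75,0,0,0,0,0,0],[91.8,0,0,0,0,0,0],[91.8,-10,0,0,0,0,0]]}}

```text
clock: 17.2
position: [0.5534, -0.2807, 0.2125]
ee_rot: [-0.927, 1.365, 0.929]
force: [-0.2, 0.6, -0.3]
width: 0.967
```

Request:
{"op": "arm_command", "data": {"motion": [[91.8,-50,-20,0,0,0,0],[91.8,-50,-40,0,0,0,0],[91.8,0,-40,0,0,0,0],[91.8,0,0,0,0,0,0],[91.8,0,0,0,0,0,0]]}}

```text
clock: 17.82
position: [0.6452, -0.3172, 0.3114]
ee_rot: [-0.927, 1.365, 0.928]
force: [0.1, 0.6, -0.8]
width: 1.003
```

```bash
python3 - <<'E'
from h import *
np.set_printoptions(precision=4,suppress=True)
im=cam("wrist");save(im,"w7.png");W=cloud(im);hsv=cv2.cvtColor(im["frame"],cv2.COLOR_RGB2HSV);H,S,V=cv2.split(hsv)
m=((V>140)&(S<60)&(abs(W[...,2]-.035)<.008)&(np.hypot(W[...,0]-.5535,W[...,1]+.281)<.065)).astype(np.uint8)
print(rect(im,m,.0355),np.median(W[m>0][:,2]))
m=((H<25)&(S>130)&(V>120)&(W[...,2]>.015)&(np.hypot(W[...,0]-.5535,W[...,1]+.281)<.065)).astype(np.uint8)
print(rect(im,m,.0235))
cv2.imwrite("pics/w7c.png",cv2.resize(im["frame"][0:200,120:400,::-1],None,fx=2.5,fy=2.5))
# camera body from the scene/side clouds: fit
for c in("scene","side"):
    i2=cam(c);W=cloud(i2)
    print(c,[(round(r["p"],2),np.array(r["point"])) for r in pinpoint(c,"lens")[:2]])
print(pose())
E
```

```text
(555.8, -281.1, 68.6, 47.4, -21.6) 0.03424303487645669
(555.4, -281.2, 87.8, 65.2, -21.6)
scene [(0.9, array([ 0.7696, -0.0126,  0.2924]))]
side [(0.51, array([ 0.553 , -0.2838,  0.0058])), (0.39, array([ 0.7616, -0.2065, -0.0013]))]
[[-0.0003 -0.9299  0.3677  0.6453]
 [ 0.0004  0.3677  0.9299 -0.3171]
 [-1.      0.0004  0.0002  0.3117]
 [ 0.      0.      0.      1.    ]]
```

View pics/w7c.png

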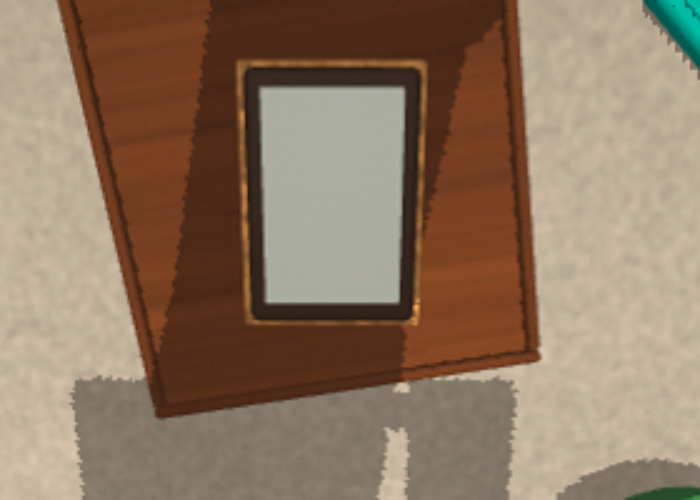

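Checked in the picture: the stack is square. Glass is at (555.8,-281.1,-21.6°) and the sheet at (555.4,-281.2,-21.6°), seen at crop px (333,193). Next is a look at the lens from the front.

```bash
cat >> h.py <<'E'
def tool(x,y,z,theta,yaw=0):
    "tool x tilted theta deg below horizontal, heading yaw; jaws level"
    a,b=np.radians(yaw),np.radians(theta); xx=np.array([np.cos(a)*np.cos(b),np.sin(a)*np.cos(b),-np.sin(b)]); zz=np.array([-np.sin(a),np.cos(a),0])
    T=np.eye(4);T[:3,:3]=np.stack([xx,np.cross(zz,xx),zz],1);T[:3,3]=[x,y,z];return T
E
python3 - <<'E'
from h import *
P=plan(down(.52,-.10,.40,80),91.8);print();plan(tool(.50,-.013,.44,30),91.8,P)
E
```

```text
[91.8, -17.6, 39.3, 31.2, -2.3, 0.0, -0.0]
[91.8, -17.7, 38.0, 32.7, -2.3, 0.0, -0.0]
[91.8, -17.6, 36.6, 34.2, -2.3, 0.0, -0.0]
[91.8, -17.6, 35.3, 35.7, -2.3, 0.0, -0.0]
[91.8, -17.7, 33.8, 37.0, -2.4, 0.0, -0.0]

[91.8, -5.7, 5.0, 11.8, -1.3, -0.7, -8.6]
[91.8, -6.2, 3.8, 11.9, -1.3, -0.8, -8.5]
[91.8, -6.5, 2.5, 12.1, -1.3, -0.7, -8.6]
[91.8, -6.7, 1.3, 12.2, -1.3, -0.7, -8.5]
[91.8, -6.6, 0.1, 12.3, -1.3, -0.8, -8.6]
[91.8, -6.4, -1.2, 12.4, -1.3, -0.7, -8.5]
[91.8, -5.9, -2.4, 12.4, -1.2, -0.8, -8.6]
```

Request:
{"op": "arm_command", "data": {"motion": [[91.8,-17.6,39,31,-2.3,0,0],[91.8,-17.6,38,32.7,-2.3,0,0],[91.8,-17.6,36.6,34,-2.3,0,0],[91.8,-17.6,35,35.7,-2.3,0,0],[91.8,-17.6,33.8,37,-2.4,0,0]]}}

```text
clock: 18.7
position: [0.5195, -0.0994, 0.4003]
ee_rot: [-1.081, 1.285, 1.081]
force: [0.8, 0.3, -0.0]
width: 0.997
```

Request:
{"op": "arm_command", "data": {"motion": [[91.8,-5.7,5,11.8,-1.3,-0.7,-8.6],[91.8,-6.2,3.8,12,-1.3,-0.8,-8.6],[91.8,-6.5,2.5,12,-1.3,-0.7,-8.6],[91.8,-6.7,1.3,12,-1.3,-0.7,-8.6],[91.8,-6.6,0,12.3,-1.3,-0.8,-8.6]]}}

```text
clock: 19.32
position: [0.5058, -0.0387, 0.4287]
ee_rot: [-1.439, 0.659, 0.603]
force: [0.9, -1.2, -0.3]
width: 1.0
```

Request:
{"op": "arm_command", "data": {"motion": [[91.8,-6.4,-1.2,12.4,-1.3,-0.7,-8.5],[91.8,-6,-2.4,12.4,-1.3,-0.7,-8.5],[91.8,0,0,0,0,0,0],[91.8,0,0,0,0,0,0]]}}

```text
clock: 19.82
position: [0.5037, -0.0438, 0.4338]
ee_rot: [-1.482, 0.666, 0.537]
force: [-0.6, -0.0, -0.3]
width: 1.002
```

```bash
python3 - <<'E'
from h import *
np.set_printoptions(precision=4,suppress=True)
print(pose());im=cam("wrist");save(im,"w8.png");W=cloud(im);np.save("w8.npy",W);np.save("w8C.npy",im["C"])
for _ in range(2): print([(round(r["p"],2),np.array(r["point"])) for r in pinpoint("wrist","lens")[:2]],[np.array(r["point"]) for r in search_frame("wrist","lens")[:2]]);im=cam("wrist")
E
```

```text
[[ 0.715  -0.695   0.0753  0.5037]
 [-0.0735  0.0324  0.9968 -0.0438]
 [-0.6952 -0.7183 -0.0279  0.4338]
 [ 0.      0.      0.      1.    ]]
[(0.97, array([ 0.7714, -0.0191,  0.2852]))] [array([ 0.7861, -0.0259,  0.2932])]
[(0.86, array([ 0.7686, -0.0161,  0.289 ]))] [array([ 0.7838, -0.0301,  0.2914])]
```

View pics/w8.png

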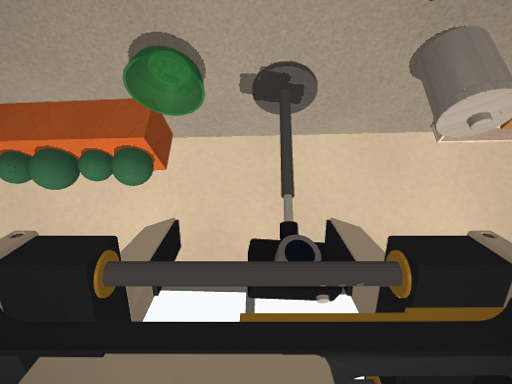

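```bash
python3 - <<'E'
from h import *
np.set_printoptions(precision=3,suppress=True)
print(arm.observe()["joints"])
T=pose().copy();T[2,3]+=.045;T[0,3]-=.02;plan(T,91.8)
E
```

```text
[-0.595  0.016  0.552  2.218  0.722  0.15   0.786]
[91.8, -45.6, -18.4, -2.8, 0.0, 0.0, 0.0]
```

Request:
{"op": "arm_command", "data": {"motion": [[91.8,-45.6,-18.4,-3,0,0,0],[91.8,0,0,0,0,0,0],[91.8,0,0,0,0,0,0]]}}

```text
clock: 20.55
position: [0.4837, -0.0442, 0.4787]
ee_rot: [-1.483, 0.665, 0.536]
force: [0.1, -0.5, -0.3]
width: 0.999
```

```bash
python3 - <<'E'
from h import *
np.set_printoptions(precision=4,suppress=True)
print(pose());im=cam("wrist");save(im,"w9.png");W=cloud(im);np.save("w9.npy",W);np.save("w9C.npy",im["C"])
for _ in range(3): print([(round(r["p"],2),np.array(r["point"])) for r in pinpoint("wrist","lens")[:2]],[np.array(r["point"]) for r in search_frame("wrist","lens")[:2]]);im=cam("wrist")
m=(W[...,2]>.22)&(W[...,0]>.74)&(W[...,0]<.9)&(abs(W[...,1]+.02)<.09)
v,u=np.where(m);print(len(v),u.min(),u.max(),v.min(),v.max())
u0,u1,v0,v1=u.min()-10,u.max()+10,v.min()-10,v.max()+10
c=im["frame"][v0:v1,u0:u1,::-1];cv2.imwrite("pics/w9c.png",cv2.resize(c,None,fx=5,fy=5,interpolation=cv2.INTER_CUBIC));print(u0,v0,c.shape)
E
```

```text
[[ 0.7159 -0.6941  0.0757  0.4837]
 [-0.074   0.0323  0.9967 -0.0442]
 [-0.6943 -0.7191 -0.0282  0.4787]
 [ 0.      0.      0.      1.    ]]
[(0.81, array([ 0.7667, -0.0151,  0.288 ]))] [array([ 0.7841, -0.0298,  0.3066])]
[(0.55, array([ 0.7712, -0.0155,  0.2879]))] [array([ 0.7802, -0.0282,  0.3046])]
[(0.71, array([ 0.7706, -0.0156,  0.2886]))] [array([ 0.7829, -0.0275,  0.3045])]
4130 251 330 183 260
241 173 (97, 99, 3)
```

View pics/w9c.png

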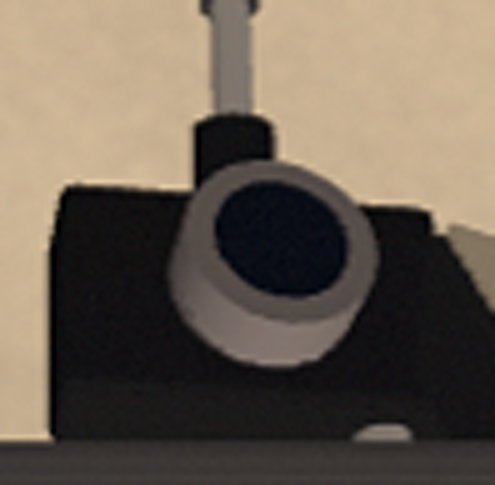

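```bash
python3 - <<'E'
from h import *
np.set_printoptions(precision=4,suppress=True)
imgs=[cam("wrist") for _ in range(4)]
im=imgs[0];z=np.mean([i["range_z"] for i in imgs],0).astype(np.float32);im["range_z"]=z;W=cloud(im)
f=im["frame"].astype(int)
v,u=np.mgrid[:384,:512]
def plane(P,t=.0025,it=600):
    rng=np.random.default_rng(0);best=None
    for _ in range(it):
        a,b,c=P[rng.choice(len(P),3,False)];n=np.cross(b-a,c-a);l=np.linalg.norm(n)
        if l<1e-9: continue
        n/=l
        if n[0]>0:n=-n
        if n[0]>-.75: continue
        k=abs((P-a)@n)<t
        if best is None or k.sum()>best.sum():best=k
    for _ in range(3):
        c=P[best].mean(0);n=np.linalg.svd(P[best]-c)[2][2];n*=-np.sign(n[0]);best=abs((P-c)@n)<t
    return n,c,best
def ang(n): return "yaw %.1f pitch-down %.1f"%(np.degrees(np.arctan2(-n[1],-n[0])),np.degrees(np.arcsin(-n[2])))
body=(u>253)&(u<325)&(v>211)&(v<258)&(f.max(2)<60)&(W[...,0]>.74)&(W[...,0]<.86)
body&=~(((u-296)**2+(v-224)**2)<30**2)
P=W[body];n,c,b=plane(P);print("body",len(P),b.sum(),n,c,ang(n),"z range",P[b].min(0),P[b].max(0))
# lens ring: ellipse centre (297,221)
ring=((u-297)/18.)**2+((v-221)/14.5)**2<1
P=W[ring&(W[...,0]>.7)&(W[...,0]<.85)];n2,c2,b2=plane(P);print("ring",len(P),b2.sum(),n2,c2,ang(n2))
# blob of dark glass: centroid
g=ring&(f.max(2)<60)&(f[...,2]>=f[...,0]);print("glass px",u[g].mean(),v[g].mean(),g.sum())
q=cv2.undistortPoints(np.array([[[u[g].mean(),v[g].mean()]]]),np.array(im["K"]),np.array(im["distortion"])).ravel()
d=im["C"][:3,:3]@np.r_[q,1];o=im["C"][:3,3];print("lens pt via ring plane",o+d*((c2-o)@n2)/(d@n2))
for c_ in("scene","side"):
    i2=[cam(c_) for _ in range(3)];z=np.mean([i["range_z"] for i in i2],0).astype(np.float32);i=i2[0];i["range_z"]=z;X=cloud(i)
    m=(X[...,0]>.73)&(X[...,0]<.88)&(abs(X[...,1]+.02)<.08)&(X[...,2]>.255)&(X[...,2]<.36)
    P=X[m];
    if len(P)>50:
        print(c_,len(P),P.min(0),P.max(0))
        print([(round(r["p"],2),np.array(r["point"])) for r in pinpoint(c_,"lens")[:1]])
        n3,c3,b3=plane(P,.003);print(n3,c3,b3.sum(),ang(n3))
E
```

```text
body 1133 787 [-0.9513  0.1842 -0.2473] [ 0.7818 -0.0454  0.3074] yaw -11.0 pitch-down 14.3 z range [ 0.7731 -0.0703  0.2719] [0.7965 0.0202 0.3276]
ring 804 804 [-0.9469  0.1869 -0.2617] [ 0.7692 -0.0156  0.2915] yaw -11.2 pitch-down 15.2
glass px 296.58526315789476 220.24421052631578 475
lens pt via ring plane [ 0.7693 -0.0162  0.2907]
scene 1241 [ 0.7325 -0.0986  0.2708] [0.8732 0.0579 0.3535]
[(0.67, array([ 0.7699, -0.0143,  0.2925]))]
[-0.9373  0.1674 -0.3058] [ 0.8196 -0.017   0.3121] 418 yaw -10.1 pitch-down 17.8
side 465 [ 0.7611 -0.0782  0.2559] [0.8184 0.0289 0.3399]
[(0.89, array([ 0.7671, -0.0141,  0.2909]))]
[-0.7277 -0.026   0.6854] [ 0.7885 -0.0308  0.3254] 131 yaw 2.0 pitch-down -43.3
```

```bash
python3 - <<'E'
from h import *
plan(down(.58,.30,.36,80),91.8)
E
```

```text
[91.8, 18.0, 4.2, 50.5, 0.9, 0.1, 6.6]
[91.8, 18.3, 3.0, 50.5, 0.9, 0.1, 6.6]
[91.8, 18.4, 1.6, 50.5, 0.8, 0.1, 6.6]
[91.8, 18.5, 0.1, 50.5, 0.9, 0.1, 6.6]
[91.8, 18.4, -1.1, 50.6, 0.8, 0.1, 6.5]
[91.8, 18.0, -2.5, 50.6, 0.9, 0.1, 6.6]
[91.8, 17.6, -3.8, 50.7, 0.8, 0.1, 6.5]
```

Request:
{"op": "arm_command", "data": {"motion": [[91.8,18,4,50.5,0.9,0,6.6],[91.8,18,3,50.5,0.9,0,6.6],[91.8,18.4,1.6,50.5,0.9,0,6.6],[91.8,18.4,0,50.5,0.9,0,6.6],[91.8,18.4,-1,50.6,0.8,0,6.5]]}}

```text
clock: 22.28
position: [0.5525, 0.2041, 0.3946]
ee_rot: [-1.208, 1.111, 0.939]
force: [0.8, -0.5, 0.5]
width: 1.001
```

Request:
{"op": "arm_command", "data": {"motion": [[91.8,18,-2.5,50.6,0.9,0,6.6],[91.8,17.6,-4,50.7,0.8,0,6.5],[91.8,0,0,0,0,0,0],[91.8,0,0,0,0,0,0]]}}

```text
clock: 22.78
position: [0.5798, 0.3003, 0.3616]
ee_rot: [-1.075, 1.276, 1.087]
force: [-0.4, -0.1, 0.1]
width: 1.002
```

```bash
python3 - <<'E'
from h import *
np.set_printoptions(precision=4,suppress=True)
print(pose());im=cam("wrist");save(im,"w10.png")
im2=[cam("wrist") for _ in range(3)];im["range_z"]=np.mean([i["range_z"] for i in im2],0).astype(np.float32);W=cloud(im);np.save("w10.npy",W)
for t in("mirror_rack","comb","notebook","rack"):print(t,[(round(r["p"],2),np.array(r["point"])) for r in pinpoint("wrist",t)[:2]])
f=im["frame"].astype(int);Z=W[...,2]
# mirror top face
for lo,hi in((.084,.1),(.086,.1),):
    m=(Z>lo)&(Z<hi)&(abs(W[...,0]-.49)<.03)&(abs(W[...,1]-.315)<.06)
    v,u=np.where(m);print(len(v),u.min(),u.max(),v.min(),v.max(),rect(im,m,.092),W[m].mean(0))
E
```

```text
[[ 0.0021 -0.9854  0.1702  0.5798]
 [ 0.0108  0.1702  0.9853  0.3003]
 [-0.9999 -0.0002  0.011   0.3616]
 [ 0.      0.      0.      1.    ]]
mirror_rack [(0.73, array([0.4918, 0.3203, 0.0101])), (0.24, array([ 0.7618,  0.2157, -0.0001]))]
comb [(0.61, array([0.5426, 0.3145, 0.0087]))]
notebook [(0.93, array([0.5886, 0.2998, 0.0105]))]
rack [(0.62, array([0.5419, 0.3122, 0.0022]))]
912 222 290 77 92 (491.0, 322.1, 57.7, 11.2, 81.7) [0.4909 0.3223 0.0897]
910 222 290 77 92 (491.0, 322.1, 57.7, 10.8, 82.5) [0.4909 0.3223 0.0897]
```

View pics/w10.png

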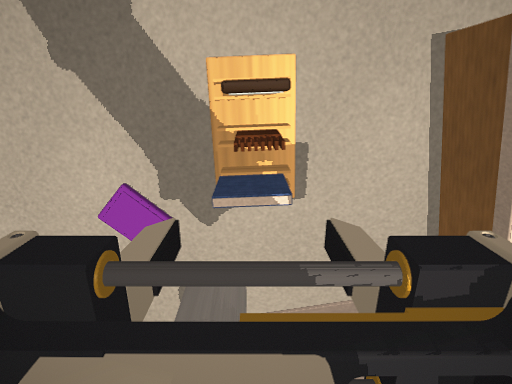

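```bash
python3 - <<'E'
from h import *
np.set_printoptions(precision=4,suppress=True)
ims=[cam("wrist") for _ in range(3)];im=ims[0];im["range_z"]=np.mean([i["range_z"] for i in ims],0).astype(np.float32);W=cloud(im);Z=W[...,2]
H,S,V=cv2.split(cv2.cvtColor(im["frame"],cv2.COLOR_RGB2HSV))
m=(S>80)&(H>8)&(H<28)&(V>100);m=cv2.morphologyEx(m.astype(np.uint8),cv2.MORPH_CLOSE,np.ones((25,25)))
print("rack",rect(im,m,.008,(195,45,310,180)))
m=(Z>.07)&(abs(W[...,0]-.49)<.03)&(abs(W[...,1]-.315)<.06)&(V<70)
P=W[m];c=P.mean(0)
d=np.linalg.svd((P-c)[:,:2])[2][0];print("mirror dir",np.degrees(np.arctan2(d[1],d[0]))%180,c,len(P))
m=(Z>.085)&(abs(W[...,0]-.59)<.03)&(abs(W[...,1]-.30)<.06);P=W[m];d=np.linalg.svd((P-P.mean(0))[:,:2])[2][0];print("notebook",np.degrees(np.arctan2(d[1],d[0]))%180,P.mean(0))
mm=(V<70);print("mirror top by colour",rect(im,mm,.092,(212,68,298,100)))
r0=im["frame"][60:110,256].max(1);print(r0)
E
```

```text
rack (528.2, 314.0, 144.4, 99.8, -7.5)
mirror dir 82.9958250794769 [0.492  0.3193 0.0927] 351
notebook 89.63826986224358 [0.5705 0.3282 0.2517]
mirror top by colour (491.4, 321.4, 57.1, 9.7, 82.4)
[250 250 250 250 250 250 250 250 250 250 250 250 250 250 250 250 251 252
 255 147  47  67  78  80  80  77  78  76  73  68  57  46  72 235 178 224
 250 251 232 251 252 251 251 251 251 251 251 251 251 251]
```

```bash
python3 - <<'E'
from h import *
plan(down(.491,.3215,.30,82.4),91.8)
E
```

```text
[91.8, 31.2, 45.4, 2.3, -1.1, 0.4, 0.0]
[91.8, 31.3, 45.3, 3.5, -1.1, 0.3, 0.0]
```

Request:
{"op": "arm_command", "data": {"motion": [[91.8,31,45.4,2.5,-1.1,0.4,0],[91.8,31,45.3,3.5,-1.1,0.3,0],[91.8,0,0,0,0,0,0],[91.8,0,0,0,0,0,0]]}}

```text
clock: 23.82
position: [0.4915, 0.3219, 0.3007]
ee_rot: [-1.111, 1.268, 1.111]
force: [0.5, -0.5, -0.2]
width: 1.003
```

```bash
python3 - <<'E'
from h import *
print(pose().round(4)); plan(down(.491,.3215,.231,82.4),91.8,step=25)
E
```

```text
[[ 1.000e-03 -9.912e-01  1.320e-01  4.915e-01]
 [ 4.000e-04  1.320e-01  9.912e-01  3.219e-01]
 [-1.000e+00 -9.000e-04  5.000e-04  3.007e-01]
 [ 0.000e+00  0.000e+00  0.000e+00  1.000e+00]]
[91.8, 23.2, 0.2, -0.2, 0.0, 0.0, 0.0]
[91.8, 23.3, 0.2, -0.1, 0.0, 0.0, 0.0]
[91.8, 23.2, 0.2, -0.2, 0.0, 0.0, 0.1]
```

Request:
{"op": "arm_command", "data": {"motion": [[91.8,23,0.2,-0.2,0,0,0],[91.8,23,0.2,-0.2,0,0,0],[91.8,23.3,0,0,0,0,0],[91.8,0,0,0,0,0,0],[91.8,0,0,0,0,0,0]]}}

```text
clock: 24.45
position: [0.4918, 0.3214, 0.2321]
ee_rot: [-1.11, 1.267, 1.11]
force: [-0.5, -0.3, 0.6]
width: 1.003
```

Request:
{"op": "arm_command", "data": {"motion": [[66,0,0,0,0,0,0],[66,0,0,0,0,0,0],[45,0,0,0,0,0,0],[45,0,0,0,0,0,0],[45,0,0,0,0,0,0]], "newtons": 25}}

```text
clock: 25.08
position: [0.4906, 0.3216, 0.2312]
ee_rot: [-1.111, 1.269, 1.111]
force: [-0.9, -1.1, 2.9]
width: 0.651
```

```bash
python3 - <<'E'
from h import *
s=arm.observe();P=pose();print(P.round(4),s["force"],s["width"]*92)
P[2,3]+=.12;plan(P,45,step=40)
E
```

```text
[[ 2.000e-04 -9.912e-01  1.320e-01  4.906e-01]
 [ 3.000e-04  1.320e-01  9.912e-01  3.216e-01]
 [-1.000e+00 -1.000e-04  3.000e-04  2.312e-01]
 [ 0.000e+00  0.000e+00  0.000e+00  1.000e+00]] [-0.86127933 -1.10962384  2.87743989] 59.93476154994756
[45, -40.0, -0.0, 0.0, 0.0, 0.0, 0.0]
[45, -40.0, -0.0, 0.0, 0.0, 0.0, 0.0]
[45, -40.0, -0.0, 0.0, 0.0, 0.0, 0.0]
```

Request:
{"op": "arm_command", "data": {"motion": [[45,-20,0,0,0,0,0],[45,-40,0,0,0,0,0],[45,-50,0,0,0,0,0],[45,-50,0,0,0,0,0],[45,-40,0,0,0,0,0]]}}

```text
clock: 25.7
position: [0.4905, 0.3213, 0.4329]
ee_rot: [-1.111, 1.268, 1.111]
force: [0.6, 0.3, -2.8]
width: 0.651
```

```bash
cat >> h.py <<'E'
L=np.array([.7692,-.0155,.2907]); _n=np.array([-.949,.1855,-.2545]);_n/=np.linalg.norm(_n)
XL=-_n; YL=np.cross([0,0,1],XL); YL/=np.linalg.norm(YL); ZL=np.cross(XL,YL)
def final(dist=.15,off=(-.0065,0,.181)):
    T=np.eye(4);T[:3,:3]=np.stack([-ZL,-XL,YL],1);T[:3,3]=L-XL*dist+np.stack([XL,YL,ZL],1)@np.array(off);return T
E
python3 - <<'E'
from h import *
s=arm.observe();print(s["width"]*92,s["force"]); F=final();print(F.round(4))
A=final(.20); P=plan(A,45,step=55);print();plan(F,45,P,step=25)
E
```

```text
59.900886257753875 [ 0.59909445  0.28293204 -2.81389451]
[[ 0.2498 -0.9491  0.1918  0.5755]
 [-0.0488  0.1855  0.9814  0.0224]
 [-0.9671 -0.2545 -0.      0.4259]
 [ 0.      0.      0.      1.    ]]
[45, 3.3, -12.6, -47.0, 0.6, 0.1, -2.5]
[45, 3.8, -12.9, -46.9, 0.6, 0.1, -2.4]
[45, 4.6, -13.2, -46.8, 0.6, 0.1, -2.5]
[45, 5.2, -13.5, -46.6, 0.5, 0.1, -2.4]
[45, 5.8, -13.7, -46.4, 0.6, 0.0, -2.5]
[45, 6.4, -13.9, -46.3, 0.5, 0.1, -2.4]

[45, 0.0, -25.0, -0.0, 0.0, -0.0, -0.0]
[45, 0.0, -25.0, -0.1, 0.0, -0.0, -0.0]
```

Request:
{"op": "arm_command", "data": {"motion": [[45,3.3,-12.6,-47,0.6,0,-2.5],[45,4,-13,-47,0.6,0,-2.5],[45,4.6,-13.2,-46.8,0.6,0,-2.5],[45,5.2,-13.5,-46.6,0.5,0,-2.4],[45,5.8,-13.7,-46.4,0.6,0,-2.5]]}}

```text
clock: 26.32
position: [0.5218, 0.0784, 0.4134]
ee_rot: [-1.18, 1.14, 0.911]
force: [1.6, 0.5, -1.9]
width: 0.656
```

Request:
{"op": "arm_command", "data": {"motion": [[45,6.4,-14,-46.3,0.5,0,-2.4],[45,0,-25,0,0,0,0],[45,0,-24,0,0,0,0],[45,0,0,0,0,0,0],[45,0,0,0,0,0,0]]}}

```text
clock: 26.95
position: [0.5743, 0.0228, 0.422]
ee_rot: [-1.192, 1.116, 0.876]
force: [1.0, 1.3, -1.8]
width: 0.656
```

```bash
cat > v.py <<'E'
from h import *
np.set_printoptions(precision=4,suppress=True)
s=arm.observe();print(s["clock"],s["width"]*92,s["force"],pose()); plan(final(),45)
ims=[cam("scene") for _ in range(4)];im=ims[0];save(im,"s9.png");im["range_z"]=np.mean([i["range_z"] for i in ims],0).astype(np.float32);W=cloud(im)
G=L-XL*.15;M=np.stack([XL,YL,ZL],1);Q=(W-G)@M   # in lens-aligned frame about ideal glass centre
for c in("scene","side"):
    if c=="side":cam(c)
    for t in("glass_mid","mirror_rack","lens"):print(c,t,[(round(r["p"],2),np.array(r["point"]),(np.array(r["point"])-G)@M) for r in pinpoint(c,t)[:3]])
V=im["frame"].max(2)
m=(abs(Q[...,0])<.02)&(abs(Q[...,1])<.022)&(abs(Q[...,2])<.033)
P=Q[m];c=np.median(P,0);print(len(P),c)
P=P[abs(P[:,0]-c[0])<.006];A=np.c_[P[:,1:],np.ones(len(P))];k=np.linalg.lstsq(A,P[:,0],rcond=None)[0];print("glass plane: x offset mm %.1f, yaw err %.1f, pitch err %.1f deg"%(k[2]*1000,np.degrees(k[0]),np.degrees(k[1])))
# outline of the whole mirror at that face
m=(abs(Q[...,0])<.012)&(abs(Q[...,1])<.045)&(abs(Q[...,2])<.06);P=Q[m];print("y range",np.percentile(P[P[:,2]<0][:,1],[1,99]),"z low",np.percentile(P[:,2],[.5,1]))
v,u=np.where(m);print(u.min(),u.max(),v.min(),v.max())
cv2.imwrite("pics/s9c.png",cv2.resize(im["frame"][max(0,v.min()-60):v.max()+40,max(0,u.min()-80):u.max()+60,::-1],None,fx=3,fy=3))
E
python3 v.py
```

```text
26.95 60.35963304495905 [ 1.0071  1.3288 -1.7819] [[ 0.2504 -0.9493  0.19    0.5743]
 [-0.0415  0.1855  0.9818  0.0228]
 [-0.9673 -0.2537  0.0071  0.422 ]
 [ 0.      0.      0.      1.    ]]
[45, -3.5, -2.2, -0.2, 0.0, 0.4, -0.1]
scene glass_mid [(0.57, array([0.6253, 0.0134, 0.2486]), array([-0.0027,  0.0008, -0.0034]))]
scene mirror_rack [(0.83, array([0.6313, 0.0088, 0.2032]), array([-0.0077, -0.0026, -0.049 ]))]
scene lens [(0.95, array([ 0.7697, -0.0149,  0.2924]), array([0.1508, 0.0007, 0.0015]))]
side glass_mid [(0.44, array([0.6251, 0.0178, 0.25  ]), array([-0.0033,  0.005 , -0.0017]))]
side mirror_rack [(0.46, array([ 0.5487, -0.2837,  0.0022]), array([-0.083 , -0.3055, -0.237 ])), (0.4, array([0.631 , 0.0133, 0.2073]), array([-0.0077,  0.0018, -0.0447]))]
side lens [(0.87, array([ 0.7707, -0.0139,  0.2928]), array([0.1517, 0.0019, 0.0017]))]
211 [-0.0035  0.0004  0.0001]
glass plane: x offset mm -3.5, yaw err 0.1, pitch err 0.0 deg
y range [-0.0271  0.0331] z low [-0.0449 -0.0447]
225 243 161 212
```

View pics/s9c.png

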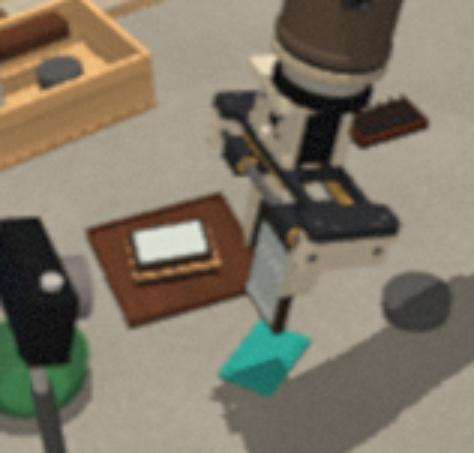

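Request:
{"op": "arm_command", "data": {"motion": [[45,-3.6,-2.6,-1,0,0.4,0],[45,0,0,0,0,0,0],[45,0,0,0,0,0,0],[45,0,0,0,0,0,0]]}}

```text
clock: 28.0
position: [0.5763, 0.0214, 0.4268]
ee_rot: [-1.196, 1.121, 0.871]
force: [0.4, 0.2, -2.6]
width: 0.653
```

```bash
python3 v.py
```

```text
28.0 60.08858922936208 [ 0.4323  0.1882 -2.6121] [[ 0.2506 -0.9489  0.1917  0.5763]
 [-0.0481  0.1856  0.9814  0.0214]
 [-0.9669 -0.2552  0.0008  0.4268]
 [ 0.      0.      0.      1.    ]]
[45, 0.6, 1.2, 0.8, -0.0, 0.0, 0.0]
scene glass_mid [(0.69, array([0.6274, 0.0104, 0.2515]), array([ 0.0006, -0.0018, -0.0012]))]
scene mirror_rack [(0.61, array([0.6341, 0.0095, 0.2065]), array([-0.0043, -0.0014, -0.0465])), (0.6, array([0.5956, 0.3019, 0.0068]), array([-0.1459,  0.2782, -0.2157])), (0.18, array([ 0.7578,  0.2178, -0.0013]), array([ 0.0216,  0.2268, -0.2681]))]
scene lens [(0.82, array([ 0.7685, -0.014 ,  0.29  ]), array([ 0.1489,  0.0013, -0.0004]))]
side glass_mid [(0.53, array([0.6282, 0.0158, 0.2552]), array([0.0013, 0.0037, 0.0024]))]
side mirror_rack [(0.58, array([0.7606, 0.2197, 0.0058]), array([ 0.0257,  0.2292, -0.2619])), (0.38, array([0.6321, 0.0096, 0.2118]), array([-0.0049, -0.0017, -0.0408]))]
side lens [(0.66, array([ 0.7642, -0.0179,  0.2896]), array([ 0.1454, -0.0033,  0.0001]))]
219 [0.0001 0.0009 0.001 ]
glass plane: x offset mm 0.1, yaw err 0.1, pitch err -0.1 deg
y range [-0.0269  0.0304] z low [-0.0404 -0.04  ]
224 243 161 210
```

```bash
python3 -c "
from h import *
s=arm.observe();print(s['position'],s['dq'].round(3));print(arm.sign_off())"
```

```text
[0.57630845 0.02135344 0.42683135] [-0.    -0.     0.001 -0.    -0.002  0.001  0.002]
the job is handed in; nothing more can be done
None
```

The job is done and handed in at about 28.6 s of the 70 s allowed. The cork sheet is on the tray mirror and the bench mirror is on the sheet. The rack mirror is held by its side edges in front of the lens.

**Stack:** The last close-up had the top mirror within about 0.5 mm of the sheet and both at −21.6°. The bottom mirror is about 1–2 mm off and at −21.8°. The top mirror was lowered until it touched (about 10 N) and then released, not dropped. The stack still looked intact in the scene picture taken just before the final nudge to the held mirror. I did not look at it again after that nudge.

**Held mirror:** The scene camera's depth reading put the glass within about 0.1 mm of the 15 cm target and square to about 0.1°. It is centred to roughly 1–2 mm, with the grip at 25 N and the arm at rest.

**What failed or disagreed:**
- **First sheet grasp:** The fingers closed just above the sheet and pressed it with about 10 N. I reopened, found it had not moved, and grasped it lower.
- **Lens position:** The last lens detections differed by about 5 mm. I used the close wrist-camera measurement instead.
- **Sideways centring:** The two cameras differed by about 5 mm on the mirror's sideways centring, so I shifted it 1 mm as a compromise.
- **Height:** The lower edge of the mirror read about 2 mm high, which I put down to edge effects in the depth picture.

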